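# Put the mixed-up pipe fittings back in their own trays

## Robot

A 6-joint arm with a two-finger parallel gripper is mounted at the origin on the work surface. World frame = base frame: x ahead of the robot, y to its left, z up, the work surface at z = 0. Lengths are in m, angles in rad, forces in N, time in s.
With the tool pointing down it reaches from about 0.325 to 0.775 m from the base axis. Payload 5.5 kg.
Tool frame: the origin (TCP) lies between the finger pads; the fingertips stand 8 mm ahead of it and the grasp point (between the pads) lies 11 mm behind it (tcp_to_tips is the distance from the TCP to the fingertips, in m); z points along the fingers, y is the direction in which the jaws open and shut (so a half turn about z gives the same grasp; the last joint's range is limited). The gripper opens to 88 mm and grips with 3 to 60 N. Pads are 20 mm wide; open, the fingers measure 115 mm over their backs; the gripper's body (75 mm by 178 mm) begins 61 mm behind the grasp point.
Start: joints at [-1.293, 0.091, 1.231, -0, 1.82, -0.057], TCP at [0.197, -0.567, 0.231] pointing down, gripper open.
Joint ranges: [-2.87, 2.87], [-0.86, 2.18], [0.17, 2.46], [-1.51, 4.65], [0.06, 2.69], [-2.65, 2.65]. Speed limits (rad/s): [2.57, 2.57, 3.01, 3.14, 3.14, 3.14].

## Interface

Orientations are given as a unit quaternion [w, x, y, z].
In Python, from bench import * gives the robot as it stands. Calls block until the motion is done:
- move_to(position, orientation): joint-space move of the TCP to a pose.
- move_l(position, speed=0.15, orientation=None): straight line of the TCP; orientation=None keeps the orientation; speed is the mean speed in m/s.
- movej(angles): joint-space move.
- gripper_open() and close(): open the fingers fully, or close them until they stop; the grip force is fixed at half the most.
- hold(seconds).
- inverse_kinematics(position, orientation): joint angles nearest the present ones, or None.
- state(): the state.
- get_image(name): name is "side" or "top"; returns a dict with "frame" (420x560x3 uint8, blue, green, red), "depth" (420x560 float32, m along the optical axis (not along the pixel's ray), 0 where there is no reading), "camera_matrix" (3x3 intrinsics, pixels), "view" (4x4, takes a point from world to camera coordinates). Camera axes: x right, y up, looking along -z (the intrinsics and any distortion apply to the point x, -y, -z); pixel columns grow to the right and rows downward; lengths in m; the calibration is good to about 2 mm. A picture is of the moment at which its call begins.
A pose or a line that the arm cannot do raises IKError and nothing moves.
- job_done(): hands the job in, once; it reports no verdict.
The state is a dict: "time": time; "joint_pos": joint angles; "dq": joint speeds; "joint_torque": joint torques, N m; "ee_pos": TCP position; "ee_rot": TCP orientation; "ft_force": force on the tool from outside, world axes, zero at the start; "moment": the same for the moment, N m; "finger_gap": finger opening in m.
Only numpy, scipy, OpenCV 4.12 (cv2) and the standard library are available. Lean on these libraries where they do the work, as an engineer would, in place of code of your own. Each camera call takes 0.05 s, during which the arm holds its last target.

## Task

The stock on the bench is mixed up: put the pair of steel bars in the middle of the long tray, side by side and lengthways, the stepped reducer in the middle of the square tray and the plain coupling in the middle of the round dish, all standing upright as they do now. Every tray is occupied, so first park one of them (the two bars count as one) near the middle of the empty rubber mat and let go of it there; carry the two bars together in one grasp whenever you move them. Leave the small green tin where it stands.

Things in the scene. Friction and masses are not known exactly. Their poses are not given: they have to be found in the camera images.
- bar_a_mid (a point): centre of one of two equal bars: offcuts of bright steel hollow section with black end plugs, 100 mm long (x axis), 20 mm thick (y axis), 40 mm high (z axis, up), standing on edge, 160 g. The two stand side by side with 1 to 2 mm between their flat faces, 42 mm over the pair; at the start they are in the square tray, centred and parallel to its x axis. The centre is 20 mm above the underside.
- bar_b_mid (a point): centre of the other bar, the same in every way; the two are interchangeable
- reducer_mid (a point): centre of the stepped pipe reducer, bright grey metal, 180 g, standing upright on its wide end, 85 mm tall: 64 mm diameter up to 34 mm, a cone up to 44 mm, then a 40 mm diameter neck up to the top, which shows a dark bore. The point lies on its axis, 42.5 mm above its underside (just below the neck, so grip it 15 to 30 mm above this point); z is up. At the start it stands in the round dish.
- coupling_mid (a point): centre of the plain coupling, a grey plastic tube standing upright, open at both ends, 54 mm outside and 44 mm inside diameter, 50 mm tall, 100 g. The point lies on its axis, 25 mm above its underside; z is up. At the start it stands in the long tray.
- long_tray: oblong shallow blue tray, fixed to the bench, 138 mm (x axis) by 88 mm (y axis) outside, rim 4 mm thick and 10 mm high, inner floor 4 mm above its underside. Origin: centre of its underside, on the bench. Home of the two bars.
- square_tray: square shallow blue tray, fixed, 124 mm by 124 mm outside, rim 4 mm thick and 10 mm high, inner floor 4 mm above its underside. Origin: centre of its underside. Home of the reducer.
- dish: round shallow blue dish, fixed, 120 mm across outside, rim 4 mm thick and 10 mm high, inner floor 5 mm above its underside. Origin: centre of its underside. Home of the coupling.
- mat: flat black rubber mat, fixed, 150 mm (x axis) by 130 mm (y axis), 5 mm thick, empty at the start: the free spot. Origin: centre of its underside.
- tin_mid (a point): centre of a small green tin that must be left standing where it is, loose, 54 mm diameter, 70 mm tall; the point is 35 mm above its underside
Not all that is in view belongs to the job. Leave any pink or turquoise look-alike of the dish alone. Leave any red look-alike of the part that bears coupling_mid alone.

How it is judged:
By the outcome, as a careful person would: the job done as asked, in the order asked, and still so for the second after the job is handed in, with the robot touching nothing.
It also fails if it takes over 128 s, if anything falls off the work surface, if the arm or the gripper's body presses on something with over 40 N, if the wrist force passes 120 N, or if a joint passes its speed limit or range.

## Working session

There is one attempt and no reset: what is moved stays moved. The work goes in short steps, each a Python script; the robot and the scene stay as the last script left them, time stands still between calls to the robot, and variables do not carry over. Pictures are saved under pics/ and viewed, and the job is handed in when it is done.

```bash
ls; mkdir -p pics; python3 - <<'E'
from bench import *
import cv2,numpy as np
for n in ("top","side"):
    d=get_image(n); cv2.imwrite(f"pics/{n}0.png",d["frame"]); np.savez(f"pics/{n}0.npz",**d)
    print(n,d["camera_matrix"].tolist(),np.round(d["view"],4).tolist(),[k for k in d])
s=state();print(s["time"],s["ee_pos"],s["ee_rot"],s["finger_gap"])
E
```

```text
pics
top [[390.5015212325463, 0.0, 285.9841118953264], [0.0, 390.5015212325463, 203.62366220866457], [0.0, 0.0, 1.0]] [[-0.0071, -0.9999, 0.0139, 0.0096], [0.9981, -0.0063, 0.0605, -0.3925], [-0.0604, 0.0143, 0.9981, -0.9526], [0.0, 0.0, 0.0, 1.0]] ['frame', 'depth', 'camera_matrix', 'view']
side [[538.6666912553262, 0.0, 278.57509363508325], [0.0, 538.6666912553262, 207.46412250237012], [0.0, 0.0, 1.0]] [[-0.7047, -0.7095, -0.0048, 0.2778], [0.457, -0.459, 0.7619, -0.2168], [-0.5428, 0.5347, 0.6477, -1.2235], [0.0, 0.0, 0.0, 1.0]] ['frame', 'depth', 'camera_matrix', 'view']
0.1 [ 0.19704734 -0.56645841  0.22964536] [-8.48308769e-04  9.86024624e-01  1.66597447e-01 -1.08183308e-04] 0.08795739146853687
```

View pics/top0.png

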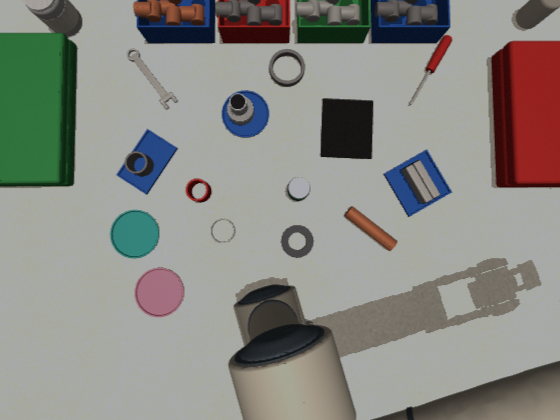

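View pics/side0.png

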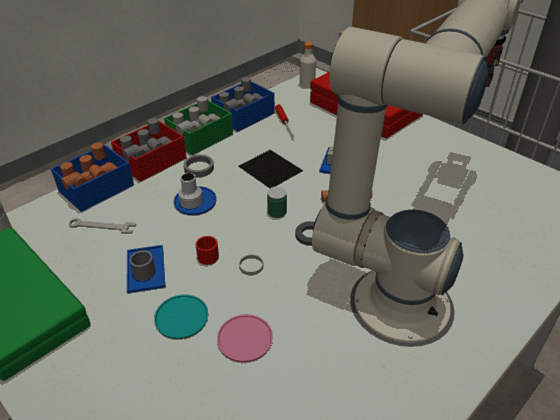

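The top view shows the blue dish with the reducer (245,113), the long tray with the coupling (147,162), the square tray with the bars (418,183), the mat (347,129) and the tin (298,188). The look-alikes are turquoise (135,233) and pink (160,291) discs and a red tube (199,190). Next, enlarged crops and measurements.

```bash
cat > h.py <<'E'
import cv2,numpy as np
def load(n): return dict(np.load(f"pics/{n}.npz"))
def world(d,u,v,z=None):
    """pixel->world, on plane z, or from depth if z None"""
    K=d["camera_matrix"];V=d["view"];R=V[:3,:3];t=V[:3,3]
    u=np.atleast_1d(u).astype(float);v=np.atleast_1d(v).astype(float)
    r=np.stack([(u-K[0,2])/K[0,0],-(v-K[1,2])/K[1,1],-np.ones_like(u)],-1)
    c=-R.T@t; w=r@R
    if z is None: s=d["depth"][v.round().astype(int),u.round().astype(int)]
    else: s=(z-c[2])/w[:,2]
    return c+w*s[:,None]
def pix(d,p):
    K=d["camera_matrix"];V=d["view"];c=np.atleast_2d(p)@V[:3,:3].T+V[:3,3]
    return np.stack([K[0,2]-K[0,0]*c[:,0]/c[:,2],K[1,2]+K[1,1]*c[:,1]/c[:,2]],-1)
def cloud(d):
    v,u=np.mgrid[0:420,0:560]; return world(d,u.ravel(),v.ravel()).reshape(420,560,3)
E
python3 - <<'E'
from h import *
d=load("top0");f=d["frame"]
def crop(u,v,s=40): return cv2.resize(f[v-s:v+s,u-s:u+s],(390,290) if 0 else (290,290),interpolation=cv2.INTER_CUBIC)
cv2.imwrite("pics/c0.png",np.vstack([np.hstack([crop(245,113),crop(418,183)]),np.hstack([crop(147,162),crop(347,129)])]))
C=cloud(d);hsv=cv2.cvtColor(f,cv2.COLOR_BGR2HSV)
blue=cv2.inRange(hsv,(105,120,60),(130,255,255))
m,b=cv2.connectedComponents(blue)
for name,(u,v) in dict(dish=(245,113),sq=(418,183),long=(147,162)).items():
    w=np.zeros_like(blue);w[v-45:v+45,u-45:u+45]=255
    mk=blue&w
    cs,_=cv2.findContours(mk,cv2.RETR_EXTERNAL,cv2.CHAIN_APPROX_NONE)
    pts=np.vstack([c for c in cs if len(c)>15])[:,0]
    p=world(d,pts[:,0],pts[:,1],0.010)[:,:2]
    h=cv2.convexHull(p.astype(np.float32))
    print(name,cv2.minAreaRect(h),cv2.minEnclosingCircle(h))
mk=cv2.inRange(f,(0,0,0),(40,40,40));w=np.zeros_like(mk);w[90:170,310:385]=255;mk&=w
cs,_=cv2.findContours(mk,cv2.RETR_EXTERNAL,cv2.CHAIN_APPROX_NONE);c=max(cs,key=len)[:,0]
print("mat",cv2.minAreaRect(world(d,c[:,0],c[:,1],.005)[:,:2].astype(np.float32)))
# objects by height
for name,(u,v),zr in [("bars",(420,183),(.035,.055)),("coupl",(140,162),(.045,.065)),("red",(239,105),(.08,.1)),("tin",(298,188),(.06,.08))]:
    P=C[v-30:v+30,u-30:u+30].reshape(-1,3);P=P[(P[:,2]>zr[0])&(P[:,2]<zr[1])]
    q=P[:,:2].astype(np.float32);print(name,len(q),np.median(P[:,2]),cv2.minAreaRect(q),cv2.minEnclosingCircle(q))
E
```

```text
dish ((0.6197620034217834, 0.10802406072616577), (0.11516296118497849, 0.11458920687437057), 89.87491607666016) ((0.6197345852851868, 0.10749033093452454), 0.059096042066812515)
sq ((0.44285938143730164, -0.3211088180541992), (0.1228022575378418, 0.1239958256483078), 29.148693084716797) ((0.443718284368515, -0.3208162784576416), 0.0851404145359993)
long ((0.5001923441886902, 0.351758748292923), (0.0884530246257782, 0.13656935095787048), 57.008155822753906) ((0.49954545497894287, 0.3516896665096283), 0.07970752567052841)
mat ((0.582149088382721, -0.14686422049999237), (0.12626604735851288, 0.1474681943655014), 87.22814178466797)
bars 742 0.044953022609309445 ((0.44360265135765076, -0.31972721219062805), (0.09935909509658813, 0.0427173376083374), 29.008434295654297) ((0.4436606466770172, -0.3189805746078491), 0.05223905295133591)
coupl 204 0.055052202233973724 ((0.4907834529876709, 0.36218950152397156), (0.05277269706130028, 0.05197248235344887), 48.64897537231445) ((0.49049732089042664, 0.3626721203327179), 0.02733621932566166)
red 256 0.09211769934692893 ((0.624416172504425, 0.11906759440898895), (0.040872421115636826, 0.03699848800897598), 0.4941580295562744) ((0.6243378520011902, 0.11910967528820038), 0.02072267048060894)
tin 379 0.07159458814268793 ((0.42684656381607056, -0.02090204879641533), (0.05017969012260437, 0.04973137378692627), 20.109622955322266) ((0.4270760416984558, -0.02099672704935074), 0.026393907144665718)
```

View pics/c0.png

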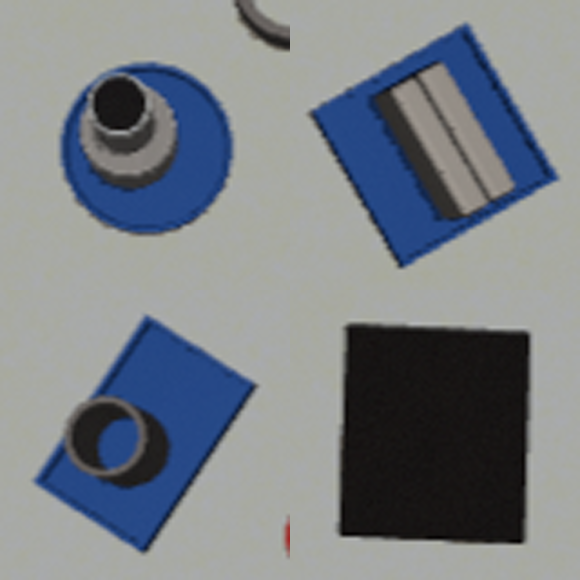

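Everything fits the given sizes and floor heights. The named parts and blue trays are confirmed in the crop: a dark-bored reducer in the blue dish, a grey tube in the long tray, and a pair of bars in the square tray. I'll cross-check with the side camera, then pick up the coupling to park it.

```bash
cat >> h.py <<'E'
LONG=np.array([.4999,.3517]);SQ=np.array([.4429,-.3211]);DISH=np.array([.6197,.1078]);MAT=np.array([.5821,-.1469])
UP=.23
def quat(phi):
    a=(np.radians(phi)+np.pi/2)/2; return [0.,float(np.cos(a)),float(np.sin(a)),0.]
def best(xy,z,phi):
    """orientation with jaw axis at phi (mod 180) that keeps joint 6 nearest zero"""
    from bench import inverse_kinematics
    c=[]
    for p in (phi,phi+180):
        j=inverse_kinematics([*map(float,xy),z],quat(p))
        if j is not None: c.append((abs(j[5]),quat(p)))
    return min(c)[1]
def rep(t):
    from bench import state
    s=state();print(t,"t=%.1f"%s["time"],np.round(s["ee_pos"],4),"gap %.4f"%s["finger_gap"],"F",np.round(s["ft_force"],1))
def P(xy,z): return [float(xy[0]),float(xy[1]),float(z)]
def pick(xy,gz,phi):
    import bench as b
    q=best(xy,UP,phi); b.move_to(P(xy,UP),q); b.move_l(P(xy,gz-.011),.12); rep("at grasp")
    b.close(); rep("closed"); b.move_l(P(xy,UP),.12); rep("lifted")
def place(xy,gz,phi):
    import bench as b
    q=best(xy,UP,phi); b.move_to(P(xy,UP),q); b.move_l(P(xy,gz+.02-.011),.15); b.move_l(P(xy,gz-.011),.04); rep("down")
    b.hold(.2); b.gripper_open(); b.hold(.2); b.move_l(P(xy,UP),.12); rep("clear")
def snap(n,cam="top"):
    import bench as b
    d=b.get_image(cam);cv2.imwrite(f"pics/{n}.png",d["frame"]);np.savez(f"pics/{n}.npz",**d);return d
E
python3 - <<'E'
from h import *
d=load("side0");C=cloud(d)
for n,xy,zr,r in [("coupl",(.4908,.3625),(.049,.065),.04),("red",(.6243,.119),(.084,.1),.04),("tin",(.427,-.021),(.066,.08),.04)]:
    Q=C.reshape(-1,3);Q=Q[(np.hypot(*(Q[:,:2]-xy).T)<r)&(Q[:,2]>zr[0])&(Q[:,2]<zr[1])]
    print(n,len(Q),np.median(Q[:,2]),cv2.minAreaRect(Q[:,:2].astype(np.float32)))
t=cloud(load("top0"));Q=t[60:180,0:90].reshape(-1,3);Q=Q[Q[:,2]>.03];print("green box ymin",np.percentile(Q[:,1],1),"h",np.percentile(Q[:,2],99))
from bench import inverse_kinematics
for n,xy,ph in [("long",LONG,57),("sq",SQ,119),("dish",DISH,90),("mat",MAT,90),("long2",LONG,-33)]:
    print(n,[None if (j:=inverse_kinematics([*xy,z],best(xy,UP,ph))) is None else np.round(j,2).tolist() for z in (.025,UP)])
E
```

```text
coupl 150 0.052450105956044435 ((0.48756492137908936, 0.36192891001701355), (0.05288109928369522, 0.05415535718202591), 72.46379089355469)
red 130 0.08874241752879347 ((0.6222035884857178, 0.11721893399953842), (0.038634881377220154, 0.04351067915558815), 82.001708984375)
tin 180 0.06927350526259773 ((0.42407217621803284, -0.022193007171154022), (0.045114725828170776, 0.04946326091885567), 44.684940338134766)
green box ymin 0.5306986806309498 h 0.07592651397761792
long [[0.56, 0.18, 1.5, -0.0, 1.46, -0.44], [0.56, 0.12, 1.2, -0.0, 1.82, -0.44]]
sq [[-0.69, 0.01, 1.68, -0.0, 1.45, 0.38], [-0.69, -0.05, 1.38, -0.0, 1.82, 0.38]]
dish [[0.12, 0.22, 1.45, -0.0, 1.47, -1.45], [0.12, 0.17, 1.15, -0.0, 1.83, -1.45]]
mat [[-0.3, 0.15, 1.53, -0.0, 1.46, 1.27], [-0.3, 0.09, 1.23, -0.0, 1.82, 1.27]]
long2 [[0.56, 0.18, 1.5, -0.0, 1.46, 1.13], [0.56, 0.12, 1.2, -0.0, 1.82, 1.13]]
```

The side camera agrees to within 2–3 mm, with a constant shift, so I'm using the average of the two. Now I'll pick the coupling and park it on the mat.

```bash
cat >> h.py <<'E'
SH=np.array([-.0013,-.0007]);LONG=LONG+SH;SQ=SQ+SH;DISH=DISH+SH;MAT=MAT+SH
E
python3 - <<'E'
from h import *
pick(np.array([.4907,.3623])+SH,.036,57)
snap("top1");snap("side1","side")
place(MAT,.0375,-14)
snap("top2");snap("side2","side")
E
python3 -c "
import cv2,numpy as np
cv2.imwrite('pics/m2.png',np.vstack([np.hstack([cv2.imread(f'pics/{a}.png')[:300,60:460] for a in p]) for p in (('top1','side1'),('top2','side2'))]))"
```

```text
at grasp t=5.3 [0.4899 0.3619 0.0259] gap 0.0876 F [-0.2  0.6  0.1]
closed t=6.0 [0.4894 0.3616 0.025 ] gap 0.0529 F [-1.   0.1  0.2]
lifted t=7.8 [0.4892 0.3615 0.229 ] gap 0.0526 F [-0.3  0.3 -1.1]
down t=11.8 [ 0.5806 -0.1476  0.026 ] gap 0.0529 F [ 0.2  0.3 -0.5]
clear t=14.8 [ 0.5805 -0.1475  0.229 ] gap 0.0879 F [-0.2  0.6 -0.2]
```

View pics/m2.png

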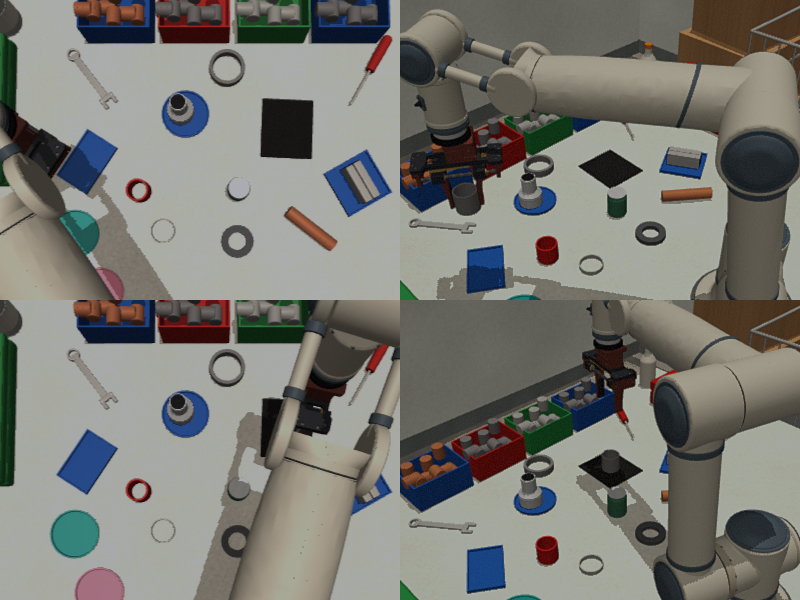

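The lower panels show the coupling upright on the mat (side panel, about (610,460)) and the long tray empty. I'll recheck the bars and the long tray from the clear views, then move the bars.

```bash
python3 - <<'E'
from h import *
def rects(n,r):
    d=load(n);f=d["frame"];b=cv2.inRange(cv2.cvtColor(f,cv2.COLOR_BGR2HSV),(105,120,40),(130,255,255))
    C=cloud(d)
    for nm,xy in (("long",LONG),("sq",SQ)):
        near=(np.hypot(*(C[...,:2]-xy).transpose(2,0,1))<.1)
        m=(b*near).astype(np.uint8)
        cs,_=cv2.findContours(m,cv2.RETR_EXTERNAL,cv2.CHAIN_APPROX_NONE)
        cs=[c for c in cs if len(c)>15]
        if cs:
            c=np.vstack(cs)[:,0];print(n,nm,np.round(cv2.minAreaRect(world(d,c[:,0],c[:,1],.01)[:,:2].astype(np.float32))[0],4),cv2.minAreaRect(world(d,c[:,0],c[:,1],.01)[:,:2].astype(np.float32))[1:])
    Q=C.reshape(-1,3);Q=Q[(np.hypot(*(Q[:,:2]-SQ).T)<.06)&(Q[:,2]>.038)&(Q[:,2]<.055)]
    if len(Q)>100: print(n,"bars",cv2.minAreaRect(Q[:,:2].astype(np.float32)))
for n in("top1","top2","side1","side2"):rects(n,0)
E
```

```text
top1 long [0.5004 0.3517] ((0.08864348381757736, 0.1361168771982193), 57.00815963745117)
top1 sq [ 0.443  -0.3211] ((0.12276076525449753, 0.12390413135290146), 29.031490325927734)
top1 bars ((0.4435936510562897, -0.3200341463088989), (0.09952494502067566, 0.042151544243097305), 29.270021438598633)
top2 long [0.5003 0.3518] ((0.08869121968746185, 0.136647567152977), 57.008155822753906)
top2 sq [ 0.4109 -0.3457] ((0.04744884371757507, 0.11455312371253967), 32.82695388793945)
top2 bars ((0.4095541536808014, -0.33947253227233887), (0.025283049792051315, 0.04297531023621559), 39.59489059448242)
side1 long [0.4953 0.3524] ((0.08605751395225525, 0.1435547173023224), 57.153785705566406)
side1 sq [ 0.4376 -0.3176] ((0.12233681231737137, 0.1319076269865036), 29.124021530151367)
side1 bars ((0.4405178129673004, -0.3211393654346466), (0.10030246526002884, 0.05106623098254204), 30.538713455200195)
side2 long [0.4954 0.3527] ((0.08605913072824478, 0.14320123195648193), 56.851600646972656)
side2 sq [ 0.4792 -0.2757] ((0.020767735317349434, 0.09881076216697693), 41.278480529785156)
```

```bash
python3 - <<'E'
from h import *
pick(np.array([.4436,-.3200])+SH,.033,119.1)
snap("top3");snap("side3","side")
E
python3 -c "
import cv2,numpy as np
cv2.imwrite('pics/m3.png',np.hstack([cv2.imread('pics/top3.png')[60:360,160:560],cv2.imread('pics/side3.png')[:300,160:560]]))"
```

```text
at grasp t=17.7 [ 0.4427 -0.321   0.0229] gap 0.0877 F [ 0.4 -0.2  0.8]
closed t=18.5 [ 0.4424 -0.3209  0.0221] gap 0.0400 F [ 0.9 -0.9 -0.8]
lifted t=20.4 [ 0.4421 -0.3206  0.2291] gap 0.0398 F [-0.4 -0.5 -3.4]
```

View pics/m3.png

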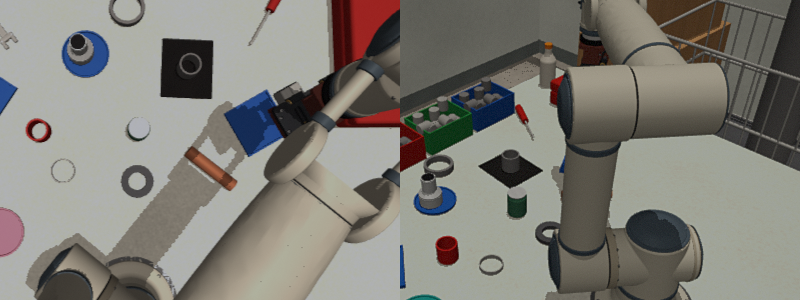

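The gap is 40 mm and the extra load about 3.3 N, so both bars are held. The coupling is centred on the mat at (190,66). Next I place the bars, with a look from the side before lowering.

```bash
python3 - <<'E'
from h import *
import bench as b
L=LONG+[.0003,0]
b.move_to(P(L,UP),best(L,UP,57)); rep("over"); snap("side4","side")
b.move_l(P(L,.05),.15); snap("side5","side")
E
python3 -c "
import cv2,numpy as np
cv2.imwrite('pics/m4.png',np.hstack([cv2.imread('pics/side4.png')[60:360,0:400],cv2.imread('pics/side5.png')[60:360,0:400]]))"
```

```text
over t=22.9 [0.4995 0.3501 0.23  ] gap 0.0399 F [-0.6 -0.2 -2. ]
```

View pics/m4.png

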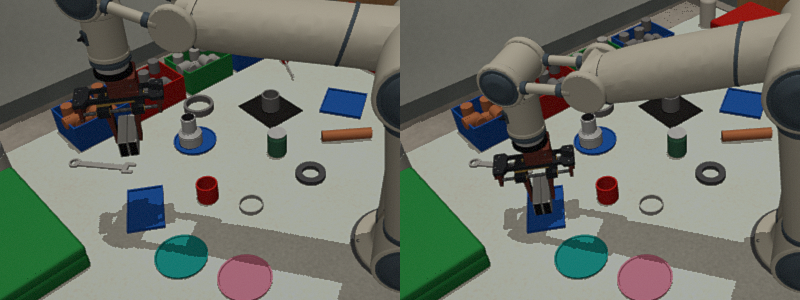

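Both bars hang level, side by side and aligned with the long tray (right panel, about (543,195)). Lowering and releasing, then on to the reducer.

```bash
python3 - <<'E'
from h import *
L=LONG+[.0003,0]
place(L,.0337,57)
import bench as b
b.move_to(P(DISH,UP),best(DISH,UP,11)); snap("top6");snap("side6","side")
C=cloud(load("top6")).reshape(-1,3)
Q=C[(np.hypot(*(C[:,:2]-LONG).T)<.07)&(C[:,2]>.035)&(C[:,2]<.06)]
if len(Q)>50: print("bars",len(Q),cv2.minAreaRect(Q[:,:2].astype(np.float32)),"tray(raw)",LONG-SH)
E
python3 -c "
import cv2,numpy as np
cv2.imwrite('pics/m6.png',np.hstack([cv2.imread('pics/top6.png')[60:360,50:450],cv2.resize(cv2.imread('pics/side6.png')[220:320,90:223],(400,300))]))"
```

```text
down t=27.1 [0.4987 0.3509 0.0223] gap 0.0396 F [-0.2  0.7 -3.7]
clear t=30.3 [0.4987 0.3509 0.229 ] gap 0.0881 F [-0.9 -0.3 -0.4]
bars 738 ((0.49979397654533386, 0.35183608531951904), (0.04197687655687332, 0.09968427568674088), 58.11087417602539) tray(raw) [0.4999 0.3517]
```

View pics/m6.png

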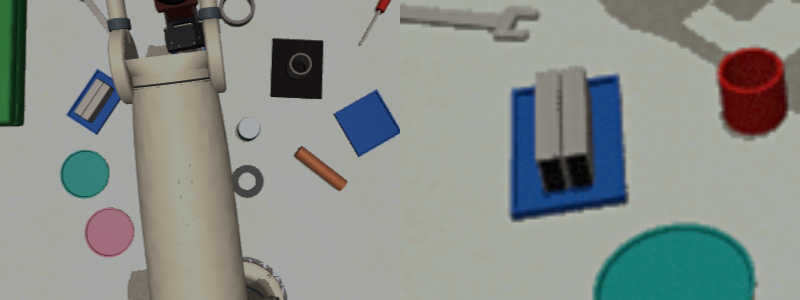

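The bars stand upright, centred within 0.2 mm of the tray and 1° off its axis. Reducer next.

```bash
python3 - <<'E'
from h import *
pick(np.array([.6242,.1190])+SH,.0705,11)
snap("top7");snap("side7","side")
place(SQ+[.0001,0],.070,-36)
import bench as b
b.move_to(P(MAT,UP),best(MAT,UP,-14)); snap("side8","side");snap("top8")
C=cloud(load("top8")).reshape(-1,3)
E
python3 -c "
import cv2,numpy as np
cv2.imwrite('pics/m8.png',np.vstack([np.hstack([cv2.imread(f'pics/{a}.png')[60:360,60:460] for a in p]) for p in (('top7','side7'),('top8','side8'))]))"
```

```text
at grasp t=33.2 [0.6235 0.1184 0.0607] gap 0.0873 F [-0.8 -0.3 -0.2]
closed t=34.1 [0.6229 0.1183 0.0594] gap 0.0388 F [ 0.6  0.5 -0.7]
lifted t=35.6 [0.6226 0.1183 0.2288] gap 0.0388 F [-0.1  1.  -2.4]
down t=39.3 [ 0.4416 -0.3217  0.0587] gap 0.0395 F [-0.2 -1.  -1.7]
clear t=42.1 [ 0.4415 -0.3216  0.2289] gap 0.0881 F [-0.6 -0.  -1. ]
```

View pics/m8.png

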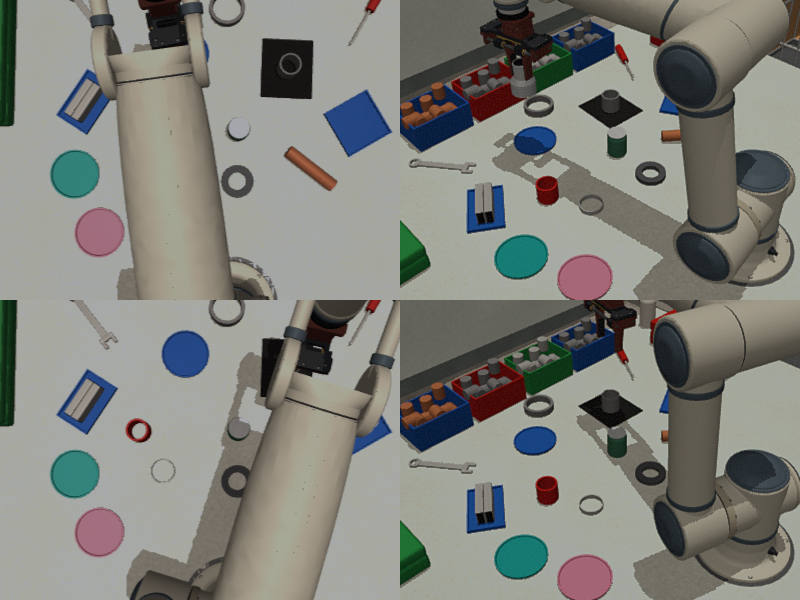

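The dish is now empty and unobstructed in top8, and the coupling on the mat is clear in top7. I'll remeasure both and move the coupling into the dish.

```bash
python3 - <<'E'
from h import *
import bench as b
d=load("top8");m=cv2.inRange(cv2.cvtColor(d["frame"],cv2.COLOR_BGR2HSV),(105,120,40),(130,255,255));w=np.zeros_like(m);w[80:145,210:280]=255
cs,_=cv2.findContours(m&w,cv2.RETR_EXTERNAL,cv2.CHAIN_APPROX_NONE);c=max(cs,key=len)[:,0]
p=world(d,c[:,0],c[:,1],.01)[:,:2].astype(np.float32);D,R=cv2.minEnclosingCircle(p);print("dish",D,R,cv2.fitEllipse(p))
C=cloud(load("top7")).reshape(-1,3);Q=C[(np.hypot(*(C[:,:2]-MAT).T)<.06)&(C[:,2]>.045)&(C[:,2]<.07)]
r=cv2.minAreaRect(Q[:,:2].astype(np.float32));print("coupling",r,np.median(Q[:,2]))
D=np.array(cv2.fitEllipse(p)[0])
g=np.array(r[0])+SH; t=D+SH
assert np.hypot(*(g-MAT))<.005 and np.hypot(*(t-DISH))<.005
pick(g,.037,-14)
place(t,.0375,11)
j=list(map(float,b.state()["joint_pos"])); j[0]=-1.29; b.movej(j); rep("home")
snap("top9");snap("side9","side")
E
```

```text
dish (0.6195171475410461, 0.10815070569515228) 0.05899035558104515 ((0.6197217106819153, 0.10813604295253754), (0.11458886414766312, 0.11566481739282608), 106.12181091308594)
coupling ((0.5808775424957275, -0.1453067660331726), (0.05168775096535683, 0.05197375640273094), 89.27686309814453) 0.0555230697320927
at grasp t=45.2 [ 0.5801 -0.1462  0.027 ] gap 0.0874 F [ 0.1  0.3 -0.1]
closed t=45.9 [ 0.5797 -0.146   0.0261] gap 0.0529 F [ 0.4  0.3 -0.1]
lifted t=47.7 [ 0.5794 -0.1459  0.229 ] gap 0.0528 F [0.4 0.8 0.3]
down t=50.8 [0.6182 0.1074 0.026 ] gap 0.0529 F [ 0.3  0.  -0.5]
clear t=53.7 [0.6182 0.1074 0.229 ] gap 0.0877 F [-0.  -0.1 -0.3]
home t=56.6 [ 0.2071 -0.5923  0.229 ] gap 0.0880 F [ 0.6 -0.  -0.8]
```

```bash
python3 - <<'E'
from h import *
C=cloud(load("top9")).reshape(-1,3)
for n,xy,zr in [("coupling/dish",DISH,(.045,.07)),("reducer/sq",SQ,(.08,.1)),("bars/long",LONG,(.035,.06)),("tin",(.427,-.021),(.06,.08))]:
    Q=C[(np.hypot(*(C[:,:2]-xy).T)<.07)&(C[:,2]>zr[0])&(C[:,2]<zr[1])]
    r=cv2.minAreaRect(Q[:,:2].astype(np.float32));print(n,np.round(r[0],4),np.round(r[1],3),"%.1f z %.3f"%(r[2],np.median(Q[:,2])),"off mm",np.round((np.array(r[0])-(xy-SH))*1e3,1) if n!="tin" else "")
a=cv2.imread("pics/top9.png")[40:340,80:480];b=cv2.imread("pics/side9.png")[60:360,60:460];cv2.imwrite("pics/m9.png",np.hstack([a,b]))
E
```

```text
coupling/dish [0.6189 0.1073] [0.053 0.052] 13.5 z 0.056 off mm [-0.8 -0.5]
reducer/sq [ 0.4422 -0.3198] [0.039 0.039] 48.6 z 0.091 off mm [-0.7  1.3]
bars/long [0.4999 0.3521] [0.042 0.1  ] 57.1 z 0.046 off mm [0.  0.4]
tin [ 0.4265 -0.0209] [0.05  0.049] 63.8 z 0.072 off mm
```

View pics/m9.png

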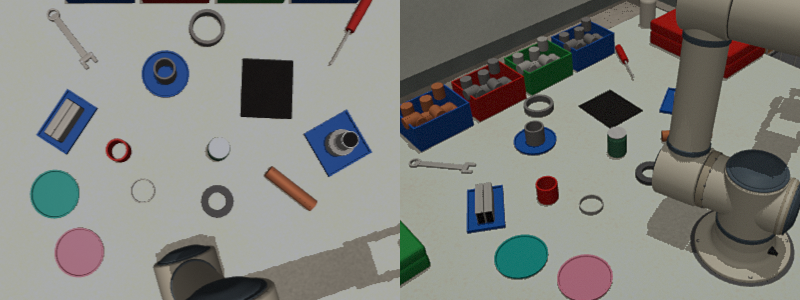

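All three are home: coupling at (165,70), reducer at (343,140), bars at (67,120). The tin is where it was, the mat is empty and the gripper is clear. Handing in.

```bash
python3 -c "
from bench import *
job_done(); print(state()['time'])"
```

```text
the job is handed in; nothing more can be done
the job is handed in; nothing more can be done
```

The job is handed in: both bars are in the long tray, the reducer is in the square tray and the coupling is in the dish, all standing upright. I parked the coupling on the mat and let go, moved both bars in one grasp (gap 40 mm, about 3.3 N of extra load), then the reducer, then the coupling. The arm was back clear at 56.6 s, against the 128 s limit.

| Last check | From tray centre | Other |
|---|---|---|
| Bars in long tray | 0.4 mm | 0.1° off the tray's long axis |
| Reducer in square tray | 1.5 mm | top at the height expected when upright |
| Coupling in dish | 0.9 mm | top at the height expected when upright |

- **Rest of the scene:** The tin reads within 0.6 mm of its first position, which is within measuring noise. The look-alikes were not touched, and the gripper is clear of everything.
- **Camera disagreement:** The two cameras differed by a steady 2–3 mm, so I used their average to aim. The offsets above come from the top camera alone.
- **Final side view:** The arm hid the reducer there, so its placing rests on the top view.
- **Final clock:** The call after hand-in only repeated the hand-in message, so I have no clock reading from that moment.

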